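# Lean the orange gel cassette on the drain rack

### The arm

A 6-joint arm with a two-finger parallel gripper is mounted at the origin on the work surface. World frame = base frame: x ahead of the robot, y to its left, z up, the work surface at z = 0. Lengths are in mm, angles in rad, forces in N, time in s.
With the tool pointing down it reaches from about 350 to 975 mm from the base axis. Payload 7.1 kg.
Tool frame: the origin (TCP) lies at the very end of the fingers, on their centre line; the grasp point (between the pads) lies ctrl.hold_point_z behind it (ctrl.hold_point_z is the distance from the TCP to the grasp point, in mm); z points along the fingers, y is the line along which they close (so a half turn about z gives the same grasp; the last joint's range is limited). The gripper opens to 88 mm and grips with 3 to 60 N. Pads are 20 mm wide; open, the fingers measure 115 mm over their backs; the gripper's body (75 mm by 178 mm) begins 61 mm behind the grasp point.
Start: joints at [1.274, 0.423, 1.63, -0, 1.089, -0.019], TCP at [171.369, 601.03, 222.675] pointing down, gripper open.
Joint ranges: [-3, 3], [-0.9, 2.11], [0.09, 2.58], [-1.31, 4.45], [0.11, 2.69], [-2.54, 2.54]. Speed limits (rad/s): [2.39, 2.39, 3.01, 3.14, 3.14, 3.14].

### API

Orientations are given as a rotation vector (axis times angle).
In Python, from workcell import ctrl gives the robot as it stands. The module is installed in compiled form; this text tells all that it offers.
- The arm moves only by the shell command python3 -m creep 'ROWS'. ROWS is JSON, a list of rows, each an object with "translation": the shift along the tool's x, y, z in mm, a list of three; "angular": the turn, a rotation vector about the tool's x, y, z in rad, a list of three; "jaw": the opening, from 0 (shut) to 1 (fully open). A call has exactly 8 rows; each row is the pose to reach, as a shift and turn from the pose commanded when the call began, along the tool's axes at that moment; what a row does not reach only later rows make up. A row lasts 1/8 s, in which the tool goes at most 62.5 mm and 10.7 degrees, less where a joint would pass 70% of its speed; a pose out of reach is approached as far as the arm can. A call with a gripper value outside its range is refused whole. The fingers move at their own pace and stop on an object; the grip force is fixed at half the most. Time passes only in rows, so rows that repeat a pose let the fingers close, or fill a call up. It gives the time, the measured TCP pose, the force, the opening and the grip force at its end, in the units of the state.
- ctrl.get_obs(): the state, without advancing time (a new reading comes with each control period).
- ctrl.get_image(name): name is "side" or "top" or "wrist"; returns the picture (420x560x3 uint8, red, green, blue); there is no depth.
- ctrl.camera_info(name): a dict with "camera_matrix" (3x3 intrinsics, pixels), "world_from_camera" (4x4, takes a point from camera to world coordinates). Camera axes: x right, y up, looking along -z (the intrinsics and any distortion apply to the point x, -y, -z); pixel columns grow to the right and rows downward; lengths in mm; the calibration is good to about 2 mm. A picture is of the moment at which its call begins: read the wrist's pose just before it. camera_info takes no time and is no camera call; for the wrist camera it gives the pose at the moment of the call.
- ctrl.close_job(): hands the job in; it is judged then, once.
Trained networks look in the newest picture that a camera, given by its name, has taken for a name from the list of things; names that differ only in an ending like _2 or _b are one class to them, and where a whole thing is asked for, a point or a joint stands for the part that bears it (a point fixed in the world has none). Each returns a list of dicts, best first, with "score" (0 to 1); they miss things now and then, are a little off and sometimes report something else, mostly with a low value. They report only what shows in the picture. A call takes as long as a camera call. They do not tell look-alikes from the thing itself.
- ctrl.look_for(camera, label): "rect" ([left, top, right, bottom] in pixels, round what is visible of it).
The state is a dict: "t": time; "qpos": joint angles; "qvel": joint speeds; "joint_torque": joint torques, N m; "ee_pos": TCP position; "orientation": TCP orientation; "ft_force": force on the tool from outside, world axes, zero at the start; "moment": the same for the moment, N m; "width": finger opening in mm; "grasp_force": force on a finger pad.
Only numpy, scipy, OpenCV 4.12 (cv2) and the standard library are available. Lean on these libraries where they do the work, as an engineer would, in place of code of your own. Each camera call takes 0.05 s, during which the arm holds its last target. There are 200 camera calls.

### The job

Lift the orange-framed gel cassette out of the slotted white stand and set it down, without dropping it, on the drain rack: bottom edge on the black rubber pad's white line, centred and square to the rail, its upper part leaning back on the rail at about 20 degrees from upright. Let go so that it stays there without sliding, and leave the blue and green cassettes standing in their slots.

Things in the scene. Friction and masses are not known exactly. Their poses are not given: they have to be found in the camera images.
- orange_cassette: Gel cassette to move: rigid flat plate, 10 mm thick (its x), 120 wide (y), 140 tall (z), glass in an orange frame whose top 24 mm is a solid grip strip; about 0.22 kg. Origin: centre of its underside. Starts upright, its lowest 22 mm in one of three slots of a fixed white stand (1 mm play): pull it straight up. Either face may lean on the rail, which touches it 80 mm up: hold only its top 40 mm.
- blue_cassette: Bystander: same plate, origin and axes, with a blue frame, in another slot of the stand. The stand is 200 x 140 mm, 30 mm tall, its slot floors 8 mm above the bench, the slots 70 mm apart along the cassettes' x, so 60 mm is free between neighbouring plates.
- green_cassette: Bystander: same plate, origin and axes, with a green frame, in another slot of the stand. An orange tube rack (140 x 60 mm, 57 tall) stands between the stand and the drain rack, and a capped bottle, 150 mm tall, beyond it.
- drain_rack: Fixed, 100 mm deep (x), 210 wide (y). Origin: centre of underside. Rubber pad, top at z=14 mm, x -35 to 31. Round rail, 10 mm thick, 190 long along y, axis at x=-20, z=87.5; nothing above it. Lip: inner face x=32, top z=24. The plate stands between rail and lip, top leaning over the rail to -x (about towards the robot). White line at x=12: lower edge of the leaning face there gives 20 degrees.
There are look-alikes about, which are no part of the job. What is meant by the orange_cassette is not pink or red, and is the larger of those in its own colour.

How it is judged (in metres and radians):
At the end, for the whole second after the job is handed in: The orange cassette rests still on the drain rack: bottom edge on the rubber pad between rail and lip, leaning on the rail 10 to 30 degrees from vertical, centred along the rail within 25 mm and square to it within 11 degrees. The blue and green cassettes still stand in their slots (angle between orange_cassette's own z axis and vertical between 0.175 and 0.524 rad and angle between the y axis of orange_cassette and the y axis of drain_rack, either way round below 0.2 rad and x of orange_cassette in the frame of drain_rack between -0.005 and 0.032 m and y of orange_cassette in the frame of drain_rack between -0.025 and 0.025 m and z of orange_cassette in the frame of drain_rack between 0.01 and 0.022 m and linear speed of orange_cassette below 0.02 m/s and angular speed of orange_cassette below 0.1 rad/s); the robot touches nothing.
It fails at once if the blue or green cassette is moved more than 20 mm or tipped more than 14 degrees (distance of any of blue_cassette, green_cassette from where it was at the start of the episode above 0.02 m or angle between any of blue_cassette, green_cassette's own z axis and vertical above 0.25 rad).
It fails at once if the orange cassette is dropped or topples: it moves faster than 0.55 m/s (a fall of about 15 mm) while no finger touches it (linear speed of orange_cassette above 0.55 m/s and not (contact force between the fingers and orange_cassette above 0.05 N)).
It also fails if it takes over 48 s, if anything falls off the work surface, if the arm or the gripper's body presses on something with over 40 N, if the wrist force passes 120 N, or if a joint passes its speed limit or range.

## Working session

There is one attempt and no reset: what is moved stays moved. The work goes in short steps, Python scripts to look and compute and a shell command to move; the robot and the scene stay as the last step left them, time stands still between calls to the robot, and variables do not carry over. Pictures are saved under pics/ and viewed, at most 12 in all, crops included, and the job is handed in when it is done.

```bash
mkdir -p pics; cat > h.py <<'E'
import numpy as np, cv2
from workcell import ctrl
def snap(n,f):
    im=ctrl.get_image(n); cv2.imwrite('pics/'+f,im[:,:,::-1]); return im
def proj(n,P,info=None):
    i=info or ctrl.camera_info(n); K=np.array(i['camera_matrix']);T=np.array(i['world_from_camera'])
    p=(np.atleast_2d(P)-T[:3,3])@T[:3,:3]; p=p*[1,-1,-1]; q=p@K.T; return q[:,:2]/q[:,2:]
def ray(n,uv,z,info=None):
    i=info or ctrl.camera_info(n); K=np.array(i['camera_matrix']);T=np.array(i['world_from_camera'])
    d=np.linalg.inv(K)@[uv[0],uv[1],1]; d=T[:3,:3]@(d*[1,-1,-1]); o=T[:3,3]
    return o+d*(z-o[2])/d[2]
E
python3 - <<'E'
from h import *
np.set_printoptions(precision=2,suppress=True)
a=snap('top','top.png');b=snap('side','side.png')
for n in('top','side'):
    i=ctrl.camera_info(n);print(n,{k:v for k,v in i.items() if k not in('camera_matrix','world_from_camera')},np.array(i['camera_matrix']).tolist());print(np.array(i['world_from_camera']))
    for l in('orange_cassette','blue_cassette','green_cassette','drain_rack'):
        print(n,l,[(np.round(d['rect']).tolist(),round(d['score'],2)) for d in ctrl.look_for(n,l)][:4])
print(ctrl.hold_point_z,ctrl.get_obs())
E
```

```text
top {} [[439.31036044021903, 0.0, 280.32521482259403], [0.0, 439.31036044021903, 212.32184564002648], [0.0, 0.0, 1.0]]
[[   0.16    0.96   -0.23  261.54]
 [  -0.99    0.16   -0.03   45.51]
 [   0.01    0.23    0.97 1093.1 ]
 [   0.      0.      0.      1.  ]]
top orange_cassette [([161.0, 237.0, 204.0, 290.0], 0.73), ([198.0, 142.0, 254.0, 169.0], 0.62), ([196.0, 171.0, 252.0, 194.0], 0.58), ([145.0, 181.0, 161.0, 221.0], 0.57)]
top blue_cassette [([192.0, 201.0, 253.0, 225.0], 0.68)]
top green_cassette [([199.0, 143.0, 252.0, 170.0], 0.58)]
top drain_rack [([376.0, 200.0, 474.0, 242.0], 0.72)]
side {} [[443.4145899620097, 0.0, 281.6764018925677], [0.0, 443.4145899620097, 204.17426074494975], [0.0, 0.0, 1.0]]
[[   0.97    0.13   -0.21  298.51]
 [  -0.24    0.46   -0.86 -722.81]
 [  -0.02    0.88    0.47  478.95]
 [   0.      0.      0.      1.  ]]
side orange_cassette [([232.0, 126.0, 262.0, 169.0], 0.87), ([176.0, 133.0, 229.0, 192.0], 0.77), ([280.0, 124.0, 303.0, 195.0], 0.61), ([292.0, 127.0, 305.0, 161.0], 0.56)]
side blue_cassette [([256.0, 126.0, 273.0, 200.0], 0.89)]
side green_cassette [([307.0, 119.0, 333.0, 191.0], 0.83), ([315.0, 248.0, 457.0, 390.0], 0.49)]
side drain_rack [([314.0, 246.0, 457.0, 387.0], 0.9)]
18.700000000000003 {'t': 0.5, 'qpos': array([ 1.27,  0.42,  1.63, -0.  ,  1.09, -0.02]), 'qvel': array([-0., -0., -0.,  0.,  0., -0.]), 'joint_torque': array([ -0.  , -54.41, -27.38,   0.06,   0.02,  -0.  ]), 'ee_pos': array([171.36, 601.  , 222.64]), 'orientation': array([ 0.43,  3.11, -0.  ]), 'ft_force': array([-0.92,  0.23,  0.1 ]), 'moment': array([-0.02,  0.01,  0.03]), 'grasp_force': 0.0, 'width': 87.81832859838802}
```

View pics/top.png

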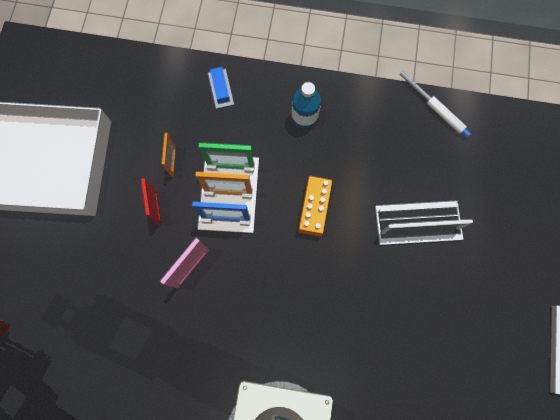

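View pics/side.png

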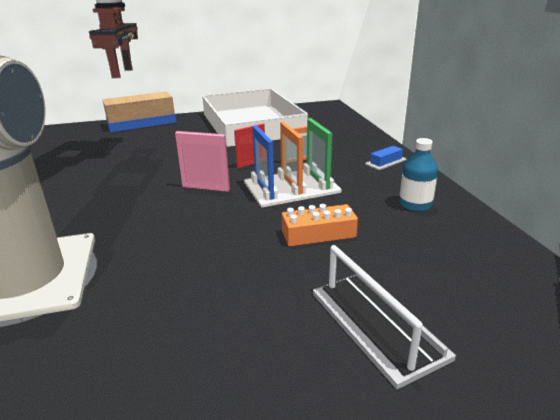

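Candidates in the top view for the orange cassette: the orange plate in the stand (224,184), a small loose orange plate (168,155), red (151,200) and pink (185,263). The large orange one in the middle slot, between green (226,150) and blue (221,208), fits the description. I'll check it in a close crop.

```bash
python3 - <<'E'
from h import *
np.set_printoptions(precision=1,suppress=True)
im=cv2.imread('pics/top.png')
a=cv2.resize(im[130:240,140:270],None,fx=3,fy=3,interpolation=cv2.INTER_CUBIC)   #390x330
b=cv2.resize(im[190:255,365:485],None,fx=3,fy=3,interpolation=cv2.INTER_CUBIC)   #360x195
c=np.zeros((330,750,3),np.uint8);c[:,:390]=a;c[:195,390:]=b;cv2.imwrite('pics/crop1.png',c)
hsv=cv2.cvtColor(im,cv2.COLOR_BGR2HSV)
# top grip strips: saturated pixels, min area rect
for n,lo,hi,(y0,y1,x0,x1) in(('or',8,20,(165,200,190,262)),('bl',100,125,(195,232,185,262)),('gr',45,85,(135,175,190,262))):
    m=np.zeros(im.shape[:2],np.uint8);s=hsv[y0:y1,x0:x1]
    m[y0:y1,x0:x1]=((s[...,0]>=lo)&(s[...,0]<=hi)&(s[...,1]>150)&(s[...,2]>80))*255
    ys,xs=np.nonzero(m);cols=np.unique(xs)
    top=np.array([(x,ys[xs==x].min()) for x in cols]);print(n,cols.min(),cols.max(),top[::6].tolist())
    f=np.polyfit(top[4:-4,0],top[4:-4,1],1);l,r=cols.min()-.5,cols.max()+.5
    for x in(l,r):print('   ',ray('top',(x,np.polyval(f,x)),148))
E
```

```text
or 195 250 [[195, 174], [201, 172], [207, 173], [213, 173], [219, 173], [225, 174], [231, 174], [237, 174], [243, 175], [249, 184]]
    [548.6 282.8 148. ]
    [561.3 156.5 148. ]
bl 192 248 [[192, 203], [198, 202], [204, 203], [210, 203], [216, 204], [222, 204], [228, 204], [234, 205], [240, 205], [246, 213]]
    [478.8 274.8 148. ]
    [491.2 148.4 148. ]
gr 199 250 [[199, 143], [205, 143], [211, 144], [217, 144], [223, 145], [229, 145], [235, 145], [241, 146], [247, 146]]
    [618.4 288.2 148. ]
    [630.5 169.  148. ]
```

View pics/crop1.png

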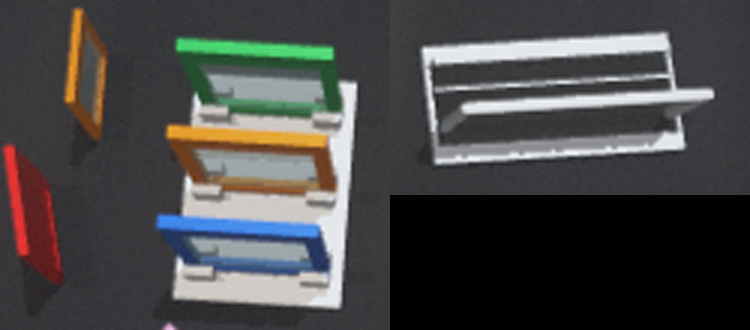

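The crop confirms it: a full-size orange frame in the middle slot (crop 167–335, 126–192), while the loose orange plate on the left is clearly smaller. The rack's lip is on the far side, with the rail on the near side, from crop (462,108) to (710,94). The white line runs from (435,90) to (672,76).

```bash
python3 - <<'E'
from h import *
from scipy.spatial.transform import Rotation as R
np.set_printoptions(precision=2,suppress=True)
f=lambda x,y:(365+(x-390)/3,190+y/3)
for n,p,z in(('railL',f(462,108),90),('railR',f(712,94),90),('lineL',f(435,90),14),('lineR',f(672,76),14),('lipL',f(422,47),24),('lipR',f(667,34),24)):print(n,ray('top',p,z))
o=ctrl.get_obs();Rt=R.from_rotvec(o['orientation']).as_matrix()
print(Rt); print(Rt.T@(np.array([549,221,300])-o['ee_pos']))
print(np.array(ctrl.camera_info('wrist')['world_from_camera']))
E
```

```text
railL [ 510.65 -177.65   90.  ]
railR [ 553.77 -369.56   90.  ]
lineL [ 541.19 -170.53   14.  ]
lineR [ 585.97 -366.69   14.  ]
lipL [ 573.6 -153.7   24. ]
lipR [ 618.68 -356.25   24.  ]
[[-0.96  0.27 -0.  ]
 [ 0.27  0.96 -0.  ]
 [-0.   -0.   -1.  ]]
[-467.36 -261.9   -77.33]
[[  0.27  -0.93  -0.26 100.35]
 [  0.96   0.26   0.08 621.52]
 [ -0.    -0.27   0.96 385.11]
 [  0.     0.     0.     1.  ]]
```

```bash
python3 -m creep '[{"translation":[-50,-28,-40],"angular":[0,0,0.12],"jaw":0.8},{"translation":[-100,-56,-70],"angular":[0,0,0.26],"jaw":0.7},{"translation":[-150,-84,-77],"angular":[0,0,0.4],"jaw":0.6},{"translation":[-200,-112,-77],"angular":[0,0,0.54],"jaw":0.6},{"translation":[-250,-140,-77],"angular":[0,0,0.68],"jaw":0.6},{"translation":[-300,-168,-77],"angular":[0,0,0.82],"jaw":0.6},{"translation":[-350,-196,-77],"angular":[0,0,0.96],"jaw":0.6},{"translation":[-400,-224,-77],"angular":[0,0,1.1],"jaw":0.6}]'
python3 - <<'E'
from h import *
from scipy.spatial.transform import Rotation as R
np.set_printoptions(precision=3,suppress=True)
o=ctrl.get_obs();r=R.from_rotvec(o['orientation']).as_matrix();print(o['t'],o['ee_pos'],o['qpos'],o['width']);print(r)
print(r.T@(np.array([549,221,300])-o['ee_pos']))
E
```

```text
t: 1.5
ee_pos: [495.8, 274.4, 300.0]
orientation: [2.003, 2.42, 0.001]
ft_force: [0.1, 0.8, 0.1]
width: 53.2
grasp_force: 0.0
1.5 [495.807 274.446 299.974] [0.485 0.255 1.685 0.    1.2   0.296] 53.18041810875131
[[-0.187  0.982  0.001]
 [ 0.982  0.187  0.   ]
 [ 0.     0.001 -1.   ]]
[-62.459  42.247  -0.018]
```

```bash
python3 -m creep '[{"translation":[-20,14,0],"angular":[0,0,0.03],"jaw":0.6},{"translation":[-42,28,0],"angular":[0,0,0.06],"jaw":0.6},{"translation":[-62,42,0],"angular":[0,0,0.088],"jaw":0.6},{"translation":[-62,42,0],"angular":[0,0,0.088],"jaw":0.6},{"translation":[-62,42,0],"angular":[0,0,0.088],"jaw":0.6},{"translation":[-62,42,0],"angular":[0,0,0.088],"jaw":0.6},{"translation":[-62,42,0],"angular":[0,0,0.088],"jaw":0.6},{"translation":[-62,42,0],"angular":[0,0,0.088],"jaw":0.6}]'
python3 - <<'E'
from h import *
np.set_printoptions(precision=3,suppress=True)
info=ctrl.camera_info('wrist');im=snap('wrist','w1.png')
import pickle;pickle.dump((info,ctrl.get_obs()),open('w1.pkl','wb'))
print(ctrl.get_obs()['ee_pos'],proj('wrist',[549,221,148],info))
E
```

```text
t: 2.5
ee_pos: [547.5, 223.5, 299.7]
orientation: [2.101, 2.336, 0.0]
ft_force: [-0.1, 0.2, 0.5]
width: 52.5
grasp_force: 0.0
[547.538 223.404 299.752] [[285.348 199.51 ]]
```

View pics/w1.png

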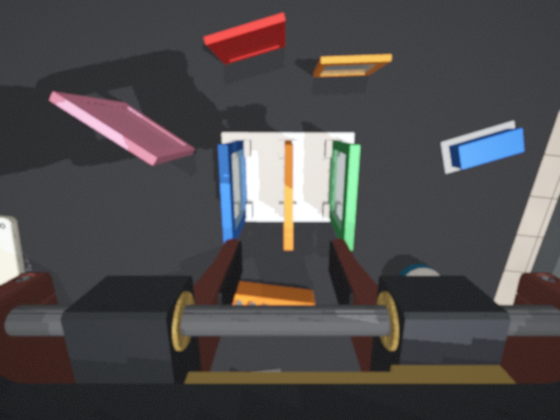

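The wrist view shows the orange plate edge-on at column 289, rows 142–249, with blue at about 226 and green at about 350. I'll fit its top face.

```bash
python3 - <<'E'
from h import *
import pickle
np.set_printoptions(precision=3,suppress=True)
info,o=pickle.load(open('w1.pkl','rb'))
im=cv2.imread('pics/w1.png');h=cv2.cvtColor(im,cv2.COLOR_BGR2HSV)
def ends(lo,hi,x0,x1):
    m=np.zeros(h.shape[:2],np.uint8);s=h[130:262,x0:x1];m[130:262,x0:x1]=((s[...,0]>=lo)&(s[...,0]<=hi)&(s[...,1]>130)&(s[...,2]>90))
    ys,xs=np.nonzero(m);r=np.unique(ys);return r,np.array([(xs[ys==y].min(),xs[ys==y].max()+1) for y in r])
r,e=ends(5,22,275,305);print(r.min(),r.max());print(np.c_[r,e][::10].tolist())
c=e.mean(1);f=np.polyfit(r[5:-5]+.5,c[5:-5],1)
A=ray('wrist',(np.polyval(f,r.min()),r.min()),148,info);B=ray('wrist',(np.polyval(f,r.max()+1),r.max()+1),148,info)
print(A,B,(A+B)/2,np.linalg.norm(A-B),np.arctan2(-(A-B)[0],(A-B)[1]))
from scipy.spatial.transform import Rotation as R
r=R.from_rotvec(o['orientation']).as_matrix();print(r[:,1],np.arctan2(r[1,1],r[0,1]),r.T@((A+B)/2-o['ee_pos']))
E
```

```text
141 250
[[141, 287, 290], [151, 286, 292], [161, 285, 292], [171, 285, 292], [181, 285, 292], [191, 286, 292], [201, 285, 292], [211, 285, 291], [221, 285, 292], [231, 283, 294], [241, 283, 294]]
[545.921 284.5   148.   ] [558.95  159.568 148.   ] [552.435 222.034 148.   ] 125.61028298611242 0.10391624088501002
[0.994 0.105 0.   ] 0.10554880802022798 [ -1.881   4.716 151.753]
```

```bash
python3 -m creep '[{"translation":[-4,4.4,20],"angular":[0,0,0],"jaw":0.55},{"translation":[-4,4.4,55],"angular":[0,0,0],"jaw":0.55},{"translation":[-4,4.4,90],"angular":[0,0,0],"jaw":0.55},{"translation":[-4,4.4,120],"angular":[0,0,0],"jaw":0.55},{"translation":[-4,4.4,145],"angular":[0,0,0],"jaw":0.55},{"translation":[-4,4.4,165],"angular":[0,0,0],"jaw":0.55},{"translation":[-4,4.4,186],"angular":[0,0,0],"jaw":0.55},{"translation":[-4,4.4,186],"angular":[0,0,0],"jaw":0.55}]'
python3 - <<'E'
from h import *
snap('wrist','w2.png');print(ctrl.get_obs()['ee_pos'])
E
```

```text
t: 3.55
ee_pos: [551.4, 219.3, 112.2]
orientation: [-2.101, -2.334, 0.005]
ft_force: [0.0, 0.5, 0.9]
width: 48.5
grasp_force: 0.0
[552.19055751 219.56216209 113.34803088]
```

View pics/w2.png

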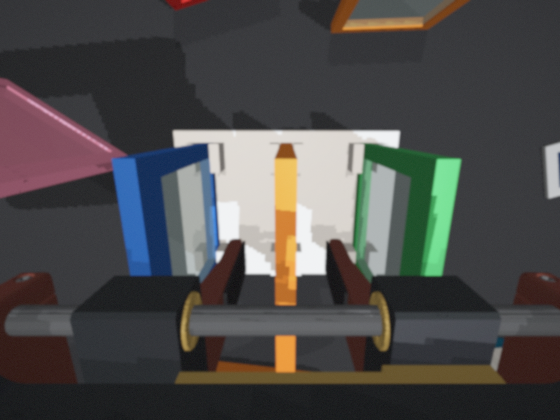

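The plate (column 286) is centred between the fingers (about 228 and 343), so I'll close.

```bash
python3 -m creep '[{"translation":[0,0,0],"angular":[0,0,0],"jaw":0.4},{"translation":[0,0,0],"angular":[0,0,0],"jaw":0.3},{"translation":[0,0,0],"angular":[0,0,0],"jaw":0.2},{"translation":[0,0,0],"angular":[0,0,0],"jaw":0.1},{"translation":[0,0,0],"angular":[0,0,0],"jaw":0},{"translation":[0,0,0],"angular":[0,0,0],"jaw":0},{"translation":[0,0,0],"angular":[0,0,0],"jaw":0},{"translation":[0,0,0],"angular":[0,0,0],"jaw":0}]'
```

```text
t: 4.6
ee_pos: [552.7, 219.7, 114.0]
orientation: [2.102, 2.335, 0.0]
ft_force: [-1.0, -0.4, 4.4]
width: 10.1
grasp_force: 30.0
```

```bash
python3 -m creep '[{"translation":[0,0,-4],"angular":[0,0,0],"jaw":0},{"translation":[0,0,-14],"angular":[0,0,0],"jaw":0},{"translation":[0,0,-30],"angular":[0,0,0],"jaw":0},{"translation":[0,0,-55],"angular":[0,0,0],"jaw":0},{"translation":[0,0,-85],"angular":[0,0,0],"jaw":0},{"translation":[0,0,-115],"angular":[0,0,0],"jaw":0},{"translation":[0,0,-145],"angular":[0,0,0],"jaw":0},{"translation":[0,0,-165],"angular":[0,0,0],"jaw":0}]'
python3 - <<'E'
from h import *
from scipy.spatial.transform import Rotation as R
np.set_printoptions(precision=3,suppress=True)
snap('side','s2.png')
o=ctrl.get_obs();r=R.from_rotvec(o['orientation']).as_matrix();print(o['ee_pos'],o['qpos'],o['ft_force'],o['grasp_force'],o['width']);print(r)
# target pre-place pose
yaw=.222;er=np.array([np.cos(yaw),np.sin(yaw),0]);ey=np.array([-np.sin(yaw),np.cos(yaw),0]);ez=np.array([0,0,1.])
org=np.array([551.8,-270.2,0]);t=np.radians(20)
zp=-np.sin(t)*er+np.cos(t)*ez     # plate up
xp=np.cos(t)*er+np.sin(t)*ez      # plate normal, pointing to lip
low=org+12*er+14*ez               # lower edge of leaning (rail-side) face
P=low+5*xp+106*zp                 # TCP nominal
Rt=np.c_[ey,xp,-zp]
print('TCP',P,'det',np.linalg.det(Rt))
for up in(150,):
    print(r.T@(P+[0,0,up]-o['ee_pos']),R.from_matrix(r.T@Rt).as_rotvec())
E
```

```text
t: 5.6
ee_pos: [552.9, 219.8, 281.5]
orientation: [2.101, 2.334, 0.004]
ft_force: [-0.1, -0.1, -1.0]
width: 10.1
grasp_force: 30.0
[553.999 220.2   283.894] [0.358 0.314 1.643 0.    1.179 0.253] [ 1.263 -0.441 -0.203] 29.998143911361694 9.671073209524016
[[-0.105  0.994  0.006]
 [ 0.994  0.105  0.002]
 [ 0.002  0.006 -1.   ]]
TCP [ 532.724 -274.506  115.318] det 1.0
[-489.777  -73.133   17.37 ] [-0.343  0.019 -0.116]
```

View pics/s2.png

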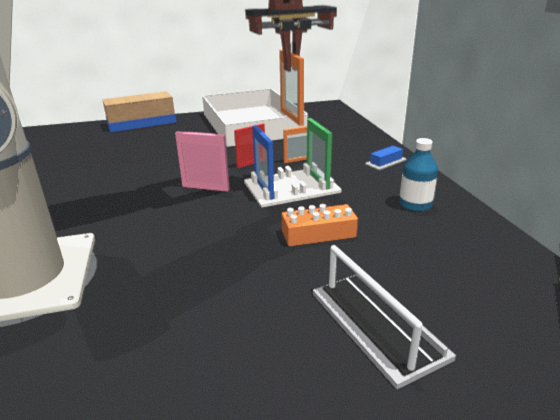

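The side view shows the orange plate held clear above the stand (291,88), with blue (263,163) and green (318,155) still in their slots. Next I carry it across.

```bash
python3 -m creep '[{"translation":[-12,-2,0],"angular":[0,0,0],"jaw":0},{"translation":[-40,-6,0],"angular":[0,0,-0.01],"jaw":0},{"translation":[-75,-11,0],"angular":[0,0,-0.03],"jaw":0},{"translation":[-115,-17,0],"angular":[0,0,-0.05],"jaw":0},{"translation":[-155,-23,0],"angular":[0,0,-0.07],"jaw":0},{"translation":[-195,-29,0],"angular":[0,0,-0.09],"jaw":0},{"translation":[-235,-35,0],"angular":[0,0,-0.11],"jaw":0},{"translation":[-270,-40,0],"angular":[0,0,-0.118],"jaw":0}]'
cat > go.py <<'E'
# prints shift/turn in tool axes to place-target raised by up; args: org x,y, yaw, up
from h import *
import sys
from scipy.spatial.transform import Rotation as R
np.set_printoptions(precision=3,suppress=True)
ox,oy,yaw,up=map(float,sys.argv[1:5]);hold=float(sys.argv[5]) if len(sys.argv)>5 else 106
o=ctrl.get_obs();r=R.from_rotvec(o['orientation']).as_matrix()
er=np.array([np.cos(yaw),np.sin(yaw),0]);ey=np.array([-np.sin(yaw),np.cos(yaw),0]);ez=np.array([0,0,1.])
t=np.radians(20);zp=-np.sin(t)*er+np.cos(t)*ez;xp=np.cos(t)*er+np.sin(t)*ez
P=np.array([ox,oy,0])+12*er+14*ez+5*xp+hold*zp+[0,0,up]
print(o['t'],o['ee_pos'],o['qpos'],'target',P)
print('shift',r.T@(P-o['ee_pos']),'turn',R.from_matrix(r.T@np.c_[ey,xp,-zp]).as_rotvec(),'down',r.T@-ez)
E
python3 go.py 551.8 -270.2 .222 150
```

```text
t: 6.65
ee_pos: [539.6, -55.1, 277.4]
orientation: [-1.96, -2.453, 0.002]
ft_force: [0.7, -0.4, -2.9]
width: 9.8
grasp_force: 30.0
6.65 [539.597 -55.058 277.445] [-0.123  0.241  1.759 -0.     1.144 -0.346] target [ 532.724 -274.506  265.318]
shift [-212.513  -55.158   12.141] turn [-0.351 -0.001  0.001] down [-0.001  0.002  1.   ]
```

```bash
python3 -m creep '[{"translation":[-35,-9,0],"angular":[0,0,0],"jaw":0},{"translation":[-75,-19,0],"angular":[-0.04,0,0],"jaw":0},{"translation":[-115,-30,0],"angular":[-0.12,0,0],"jaw":0},{"translation":[-155,-40,4],"angular":[-0.2,0,0],"jaw":0},{"translation":[-185,-48,8],"angular":[-0.28,0,0],"jaw":0},{"translation":[-205,-53,12],"angular":[-0.34,0,0],"jaw":0},{"translation":[-212.5,-55,12],"angular":[-0.351,0,0],"jaw":0},{"translation":[-212.5,-55,12],"angular":[-0.351,0,0],"jaw":0}]'
python3 go.py 551.8 -270.2 .222 0
python3 - <<'E'
from h import *
import pickle
i=ctrl.camera_info('wrist');a=snap('wrist','w3.png');b=snap('side','s3.png')
pickle.dump((i,ctrl.get_obs()),open('w3.pkl','wb'))
c=np.hstack([a[:,80:480],b[60:,200:500][:, :][:360].repeat(1,0) if 0 else cv2.copyMakeBorder(b[40:400,160:480],0,60,0,0,cv2.BORDER_CONSTANT)])
cv2.imwrite('pics/m3.png',c[:,:,::-1])
E
```

```text
t: 7.65
ee_pos: [533.7, -272.7, 266.1]
orientation: [1.809, 2.263, 0.4]
ft_force: [-0.5, 0.3, -1.6]
width: 9.8
grasp_force: 30.0
7.65 [ 533.733 -272.688  266.119] [-0.626  0.242  1.832  0.346  0.861 -1.047] target [ 532.724 -274.506  115.318]
shift [ -1.7   -52.915 141.218] turn [ 0.    -0.001 -0.   ] down [-0.001 -0.342  0.94 ]
```

View pics/m3.png

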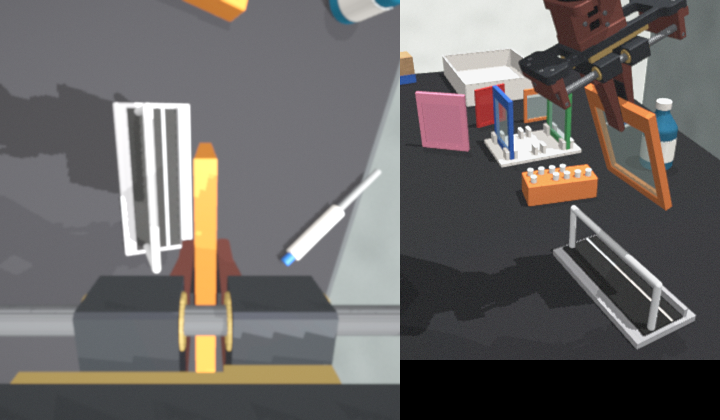

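The montage shows the plate tilted above the rack. In the wrist half, the rail runs from (148,105) to (156,268) and the white line from about (163,108) to (171,248). I'll refine the rack pose from these.

```bash
python3 - <<'E'
from h import *
import pickle
np.set_printoptions(precision=2,suppress=True)
i,o=pickle.load(open('w3.pkl','rb'))
g=cv2.cvtColor(cv2.imread('pics/w3.png'),cv2.COLOR_BGR2GRAY)
for y in (95,99,101,103,105,108,115,130,150,170,190,210,230,240,245,250,255,260,265,270,275):print(y,[(a+185) for a in np.nonzero(g[y,185:285]>185)[0]] if 0 else ''.join('#' if v>185 else '+' if v>140 else '.' for v in g[y,190:280]))
yaw=.222;er=np.array([np.cos(yaw),np.sin(yaw),0]);ey=np.array([-np.sin(yaw),np.cos(yaw),0]);org=np.array([551.8,-270.2,0])
for n,x,y,z in(('rail+',-20,95,87.5),('rail-',-20,-95,87.5),('line+',12,100,14),('line-',12,-60,14),('lipin+',32,105,24),('lipin-',32,-60,24),('out+',50,105,24),('near+',-50,105,10)):print(n,proj('wrist',org+x*er+y*ey+[0,0,z],i))
E
```

```text
95 ..........................................................................................
99 ..........................................................................................
101 ..........................................................................................
103 ...###########################################################################++..........
105 ..+#############################################################################+.........
108 ...##############++++++++#######################################################+.........
115 ...+#############+...........+.++###########+.....+####+..........++#############.........
130 ....+#############+..............+##########+......#####+..........+#############+........
150 ......+#############..............+##########+.....+#####+.........+#############+.....+++
170 ........+############+.............+##########+.....+#####..........+#############+#######
190 ..........############+..............##########+.....+####+..........+############++######
210 ...........#############+.............+#########+....
[... 385 characters left out ...]
+++++......................+####
255 ...............+######+++++.........+##############..................................+####
260 ......................................+############+.................................+####
265 ........................................+##########+.................................+####
270 .........................................+#########+.................................+####
275 .....................................................................................+####
rail+ [[225.59 109.21]]
rail- [[234.12 269.56]]
line+ [[240.92 108.89]]
line- [[245.42 222.83]]
lipin+ [[257.3  104.76]]
lipin- [[260.24 223.38]]
out+ [[270.33 105.11]]
near+ [[191.84 103.89]]
```

```bash
python3 go.py 553.5 -269.9 .222 30;python3 go.py 553.5 -269.9 .222 4
```

```text
7.75 [ 534.493 -271.837  266.635] [-0.624  0.242  1.832  0.346  0.861 -1.047] target [ 534.424 -274.206  145.318]
shift [ -2.331 -42.17  113.754] turn [ 0.001 -0.001  0.002] down [-0.    -0.343  0.939]
7.75 [ 534.493 -271.837  266.635] [-0.624  0.242  1.832  0.346  0.861 -1.047] target [ 534.424 -274.206  119.318]
shift [ -2.339 -51.089 138.176] turn [ 0.001 -0.001  0.002] down [-0.    -0.343  0.939]
```

```bash
python3 -m creep '[{"translation":[-2,-8,20],"angular":[0,0,0],"jaw":0},{"translation":[-2,-17,45],"angular":[0,0,0],"jaw":0},{"translation":[-2,-27,72],"angular":[0,0,0],"jaw":0},{"translation":[-2,-36,97],"angular":[0,0,0],"jaw":0},{"translation":[-2,-42,115],"angular":[0,0,0],"jaw":0},{"translation":[-2,-47,127],"angular":[0,0,0],"jaw":0},{"translation":[-2,-50,135],"angular":[0,0,0],"jaw":0},{"translation":[-2,-51,138],"angular":[0,0,0],"jaw":0}]'
python3 - <<'E'
from h import *
o=ctrl.get_obs();print(o['ee_pos'],o['ft_force'],o['moment'])
a=snap('side','s4.png');t=snap('top','t4.png');o=ctrl.get_obs();print(o['ee_pos'],o['ft_force'],o['moment'])
c=np.hstack([cv2.resize(a[150:400,290:480],None,fx=2,fy=2),cv2.resize(t[150:270,360:490],None,fx=3,fy=3,interpolation=cv2.INTER_CUBIC)[:,:] if 0 else cv2.copyMakeBorder(cv2.resize(t[150:275,360:485],None,fx=3,fy=3),0,125,0,0,cv2.BORDER_CONSTANT)])
cv2.imwrite('pics/m4.png',c[:,:,::-1])
E
```

```text
t: 8.75
ee_pos: [534.6, -274.6, 119.5]
orientation: [1.807, 2.263, 0.401]
ft_force: [-0.3, -0.2, -1.8]
width: 9.9
grasp_force: 30.0
[ 534.56335934 -274.57852388  119.46117319] [-0.34477537 -0.24932058 -1.76862672] [-0.06014457  0.35101129  0.00284573]
[ 534.56052037 -274.70375119  119.70654274] [-0.13176908 -0.34817461 -1.41804013] [-0.12741905  0.35007169  0.01308139]
```

View pics/m4.png

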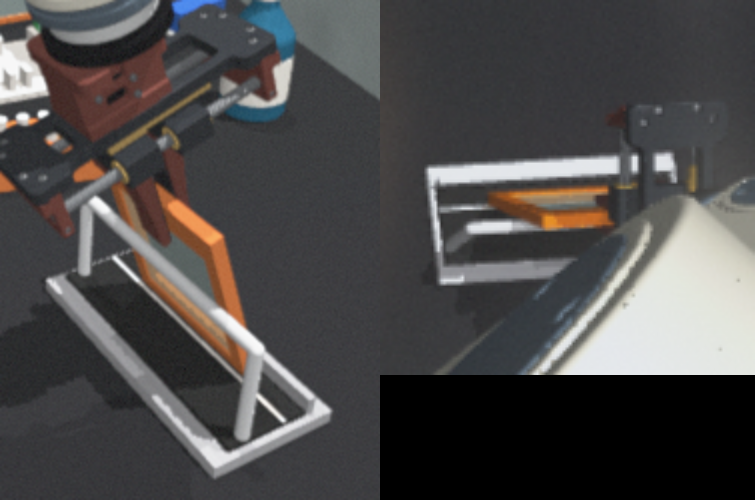

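The plate is just above the white line, centred, with its face close to the rail (side half: bottom edge near (180,290)–(240,365)). I'll lower it until the force shows contact.

```bash
python3 -m creep '[{"translation":[0,-0.3,0.9],"angular":[0,0,0],"jaw":0},{"translation":[0,-0.7,1.9],"angular":[0,0,0],"jaw":0},{"translation":[0,-1,2.8],"angular":[0,0,0],"jaw":0},{"translation":[0,-1.2,3.3],"angular":[0,0,0],"jaw":0},{"translation":[0,-1.4,3.8],"angular":[0,0,0],"jaw":0},{"translation":[0,-1.4,3.8],"angular":[0,0,0],"jaw":0},{"translation":[0,-1.4,3.8],"angular":[0,0,0],"jaw":0},{"translation":[0,-1.4,3.8],"angular":[0,0,0],"jaw":0}]'
```

```text
t: 9.85
ee_pos: [534.4, -274.6, 115.5]
orientation: [1.807, 2.263, 0.401]
ft_force: [-0.1, -0.3, -1.5]
width: 9.9
grasp_force: 30.0
```

```bash
python3 -m creep '[{"translation":[0,-0.2,0.5],"angular":[0,0,0],"jaw":0},{"translation":[0,-0.4,1],"angular":[0,0,0],"jaw":0},{"translation":[0,-0.5,1.4],"angular":[0,0,0],"jaw":0},{"translation":[0,-0.5,1.4],"angular":[0,0,0],"jaw":0},{"translation":[0,-0.5,1.4],"angular":[0,0,0],"jaw":0},{"translation":[0,-0.5,1.4],"angular":[0,0,0],"jaw":0},{"translation":[0,-0.5,1.4],"angular":[0,0,0],"jaw":0},{"translation":[0,-0.5,1.4],"angular":[0,0,0],"jaw":0}]'
```

```text
t: 10.85
ee_pos: [534.5, -274.7, 115.0]
orientation: [1.806, 2.262, 0.402]
ft_force: [-5.4, 0.6, 8.6]
width: 9.8
grasp_force: 30.0
```

The bottom edge is on the pad at about 10 N. Next I relax slightly and pivot the top back towards the rail until it touches.

```bash
python3 -m creep '[{"translation":[0,0.1,-0.4],"angular":[0,0,0],"jaw":0},{"translation":[0,-0.5,-0.4],"angular":[-0.005,0,0],"jaw":0},{"translation":[0,-1,-0.4],"angular":[-0.01,0,0],"jaw":0},{"translation":[0,-1.5,-0.4],"angular":[-0.015,0,0],"jaw":0},{"translation":[0,-2,-0.4],"angular":[-0.02,0,0],"jaw":0},{"translation":[0,-2,-0.4],"angular":[-0.02,0,0],"jaw":0},{"translation":[0,-2,-0.4],"angular":[-0.02,0,0],"jaw":0},{"translation":[0,-2,-0.4],"angular":[-0.02,0,0],"jaw":0}]'
```

```text
t: 11.85
ee_pos: [533.6, -275.2, 114.4]
orientation: [1.796, 2.249, 0.423]
ft_force: [4.1, 2.7, 3.3]
width: 9.7
grasp_force: 30.0
```

The force now points away from the rail (+4, +2.7 N), so the plate touches both the pad and the rail. I'll release gently.

```bash
python3 -m creep '[{"translation":[0,0,0],"angular":[0,0,0],"jaw":0.12},{"translation":[0,0,0],"angular":[0,0,0],"jaw":0.14},{"translation":[0,0,0],"angular":[0,0,0],"jaw":0.16},{"translation":[0,0,0],"angular":[0,0,0],"jaw":0.2},{"translation":[0,0,0],"angular":[0,0,0],"jaw":0.24},{"translation":[0,0,0],"angular":[0,0,0],"jaw":0.28},{"translation":[0,0,0],"angular":[0,0,0],"jaw":0.32},{"translation":[0,0,0],"angular":[0,0,0],"jaw":0.32}]'
python3 - <<'E'
from h import *
import cv2
a=snap('side','s5.png');w=snap('wrist','w5.png')
c=np.hstack([cv2.resize(a[150:400,290:480],None,fx=2,fy=2),cv2.copyMakeBorder(w[:,80:480],0,80,0,0,cv2.BORDER_CONSTANT)])
cv2.imwrite('pics/m5.png',c[:,:,::-1])
E
```

```text
t: 12.85
ee_pos: [532.4, -275.0, 113.7]
orientation: [1.797, 2.251, 0.422]
ft_force: [-0.9, 0.4, -0.5]
width: 27.8
grasp_force: 0.0
```

View pics/m5.png

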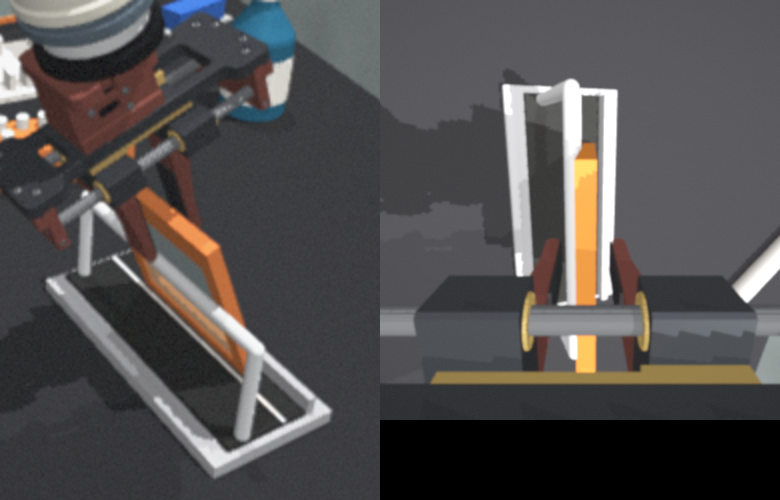

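The plate leans on the rail, free of both fingers (plate at column 586, fingers at 548 and 620). I'll retreat along the tool axis.

```bash
python3 -m creep '[{"translation":[0,0,-4],"angular":[0,0,0],"jaw":0.36},{"translation":[0,0,-12],"angular":[0,0,0],"jaw":0.36},{"translation":[0,0,-24],"angular":[0,0,0],"jaw":0.36},{"translation":[0,0,-40],"angular":[0,0,0],"jaw":0.36},{"translation":[0,0,-65],"angular":[0,0,0],"jaw":0.36},{"translation":[0,0,-95],"angular":[0,0,0],"jaw":0.36},{"translation":[0,0,-120],"angular":[0,0,0],"jaw":0.36},{"translation":[0,0,-130],"angular":[0,0,0],"jaw":0.36}]'
python3 - <<'E'
from h import *
a=snap('side','s6.png');w=snap('wrist','w6.png')
c=np.hstack([a[80:400,200:480],w[:320,80:480]])
cv2.imwrite('pics/m6.png',c[:,:,::-1])
E
```

```text
t: 13.95
ee_pos: [486.4, -286.1, 237.2]
orientation: [1.795, 2.248, 0.421]
ft_force: [-0.3, -0.5, -0.9]
width: 31.3
grasp_force: 0.0
```

View pics/m6.png

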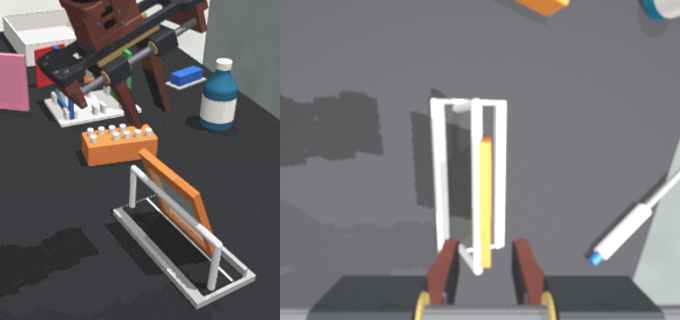

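The plate rests on the rail and the gripper is clear. I'll check centring and lean numerically before handing in.

```bash
python3 - <<'E'
from h import *
from scipy.optimize import least_squares
np.set_printoptions(precision=1,suppress=True)
im=cv2.imread('pics/s6.png');h=cv2.cvtColor(im,cv2.COLOR_BGR2HSV)
m=((h[...,0]>=4)&(h[...,0]<=20)&(h[...,1]>120)&(h[...,2]>60)).astype(np.uint8);m[:226]=0;m[:,:330]=0
ys,xs=np.nonzero(m);print('mask',xs.min(),xs.max(),ys.min(),ys.max())
yaw=.222;er=np.array([np.cos(yaw),np.sin(yaw),0]);ey=np.array([-np.sin(yaw),np.cos(yaw),0]);ez=np.array([0,0,1.]);org=np.array([553.,-270,0])
for td in(15,20,25):
  for dy in(-15,0,15):
    t=np.radians(td);zp=-np.sin(t)*er+np.cos(t)*ez;xp=np.cos(t)*er+np.sin(t)*ez;l=org+12*er+14*ez+dy*ey
    C=np.array([l+a*xp+b*ey+c*zp for a in(0,10) for b in(-60,60) for c in(0,140)])
    p=proj('side',C);print(td,dy,'bbox',p.min(0),p.max(0))
E
```

```text
mask 330 412 226 336
15 -15 bbox [353.8 227.3] [426.5 349. ]
15 0 bbox [347.7 222.5] [418.9 341.7]
15 15 bbox [341.9 217.9] [411.6 334.7]
20 -15 bbox [346.7 231.2] [426.4 349. ]
20 0 bbox [340.7 226.3] [418.8 341.7]
20 15 bbox [335.  221.6] [411.5 334.7]
25 -15 bbox [339.8 235.6] [426.3 349. ]
25 0 bbox [333.9 230.6] [418.7 341.7]
25 15 bbox [328.3 225.8] [411.4 334.7]
```

```bash
python3 - <<'E'
from h import *
np.set_printoptions(precision=1,suppress=True)
h=cv2.cvtColor(cv2.imread('pics/w6.png'),cv2.COLOR_BGR2HSV)
m=((h[...,0]>=5)&(h[...,0]<=30)&(h[...,1]>120)&(h[...,2]>110));m[:120]=0;m[272:]=0;m[:,:270]=0;m[:,310:]=0
ys,xs=np.nonzero(m);print('wrist mask rows',ys.min(),ys.max(),[(y,xs[ys==y].min(),xs[ys==y].max()) for y in range(ys.min(),ys.max()+1,16)])
yaw=.222;er=np.array([np.cos(yaw),np.sin(yaw),0]);ey=np.array([-np.sin(yaw),np.cos(yaw),0]);ez=np.array([0,0,1.]);org=np.array([553.,-270,0])
def cor(td,dy,u,v):
    t=np.radians(td);zp=-np.sin(t)*er+np.cos(t)*ez;xp=np.cos(t)*er+np.sin(t)*ez;l=org+12*er+14*ez+dy*ey
    return np.array([l+a*xp+b*ey+c*zp for a,b,c in((0,u,v),(10,u,v))])
for td in(15,20,25):
  for dy in(-10,0,10):print(td,dy,'top +y',proj('wrist',cor(td,dy,60,140)).ravel(),'top -y',proj('wrist',cor(td,dy,-60,140)).ravel())
E
python3 -c "
import cv2;i=cv2.imread('pics/s6.png')[215:350,325:430];cv2.imwrite('pics/c6.png',cv2.resize(i,None,fx=4,fy=4,interpolation=cv2.INTER_CUBIC))"
```

```text
Traceback (most recent call last):
ValueError: zero-size array to reduction operation minimum which has no identity
```

View pics/c6.png

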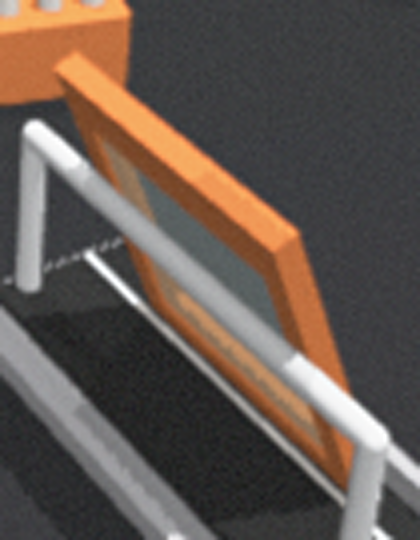

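The crop shows the bottom edge along the white line and parallel to it. The top corners are at about (58,70) and (275,248) on the rail-side face, and (78,54) and (300,235) on the other. I'll fit the pose to these.

```bash
python3 - <<'E'
from h import *
from scipy.optimize import least_squares
np.set_printoptions(precision=3,suppress=True)
obs=np.array([(58,70),(275,248),(78,54),(300,235)])/4+[325,215]
i=ctrl.camera_info('side')
def C(q):
    x,y,yaw,t=q[0]*100,q[1]*100,q[2],q[3]
    er=np.array([np.cos(yaw),np.sin(yaw),0]);ey=np.array([-np.sin(yaw),np.cos(yaw),0]);ez=np.array([0,0,1.])
    zp=-np.sin(t)*er+np.cos(t)*ez;xp=np.cos(t)*er+np.sin(t)*ez
    l=np.array([x,y,14.])
    return np.array([l+a*xp+b*ey+140*zp for a,b in((0,60),(0,-60),(10,60),(10,-60))])
r=least_squares(lambda q:np.r_[(proj('side',C(q),i)-obs).ravel(),(q[3]-.36)*5],[5.65,-2.68,.22,.35])
q=r.x;d=np.array([q[0]*100-553,q[1]*100+270]);c,s=np.cos(.222),np.sin(.222)
print('lower edge in rack x,y',c*d[0]+s*d[1],-s*d[0]+c*d[1],'yaw',q[2]-.222,'tilt',np.degrees(q[3]),r.cost)
print(ctrl.get_obs()['t'])
E
```

```text
lower edge in rack x,y 23.036448880990132 2.517303262687853 yaw 0.002682551876218381 tilt 25.17604802510261 1.019365206926162
14.05
```

```bash
python3 -c "
from workcell import ctrl
print(ctrl.close_job())"
```

```text
the job is handed in; nothing more can be done
None
```

The orange cassette is on the drain rack, let go and leaning on the rail, about 3 mm off centre and square to the rail; its lean measured roughly 20–25 degrees (a loose estimate). Blue and green were still in their slots when last clearly seen, and the job was handed in at about 14 s with no verdict returned.

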